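# Pack the bud vases by size and snap the case shut

## Task

Pack up the stall's bud vases: stand every large one upright on the floor of a compartment in the row of three large compartments of the open packing case, and every small one in the row of four small compartments. When they are all in, swing the lid over and press its free edge down until it snaps fully shut on its catch. Leave the other pottery and the brush where they are.

Things in the scene. Friction and masses are not known exactly. Their poses are not given: they have to be found in the camera images.
- case: Fixed open plywood packing case, 264 mm (its x) by 187 mm (its y), rim 104 mm above the table, walls 7 mm. Origin: centre of its underside. Inner floor 6 mm up; on it grey foam partitions 5 mm thick, top at 45 mm, and a foam border round them (15 mm; 30 mm on the hinge side). Lid hinged along the -y wall; sprung snap catch in the middle of the +y wall.
- large_row (a point): Floor centre of the middle one of the three LARGE compartments (70 x 70 mm) along the case's hinge side. Axes as the case's. The compartments' centres lie at x = -75, 0 and 75 mm from here.
- small_row (a point): Floor centre of the row of four SMALL compartments (51 mm in x, 53 mm in y) along the case's catch side. Axes as the case's. The compartments' centres lie at x = -84.4, -28.1, 28.1 and 84.4 mm from here.
- lid (a joint): Lid angle, rad: 0 = shut and snapped, about 0.05 = resting on the catch, not snapped, 1.57 = upright, up to 2.25 = leaning back open. The stiff hinge holds it when near upright; below about 0.9 it sinks slowly. The catch gives way under about 13 N on the free edge.
- lid_hinge (a point): Middle of the lid's hinge line: case frame (0, -93.5, 104) mm. The lid is a plywood plate 264 mm along the hinge, reaching 187 mm from it, 10 mm thick, with a steel tongue at the middle of the free edge.
- lid_press (a point): Point on the lid's outer (upper when shut) face, midway along its length, 165 mm from the hinge line and 22 mm in from the free edge: a good place to press.
- large_a: Large bud vase: round clay body 58 mm in diameter (foot 52 mm), straight slim neck 24 mm in diameter from 62 mm up to the top at 92 mm; 0.22 kg. Origin at the centre of its underside, z up the neck. May be absent.
- large_b: Large bud vase: round clay body 58 mm in diameter (foot 52 mm), straight slim neck 24 mm in diameter from 62 mm up to the top at 92 mm; 0.22 kg. Origin at the centre of its underside, z up the neck. May be absent.
- large_c: Large bud vase: round clay body 58 mm in diameter (foot 52 mm), straight slim neck 24 mm in diameter from 62 mm up to the top at 92 mm; 0.22 kg. Origin at the centre of its underside, z up the neck. May be absent.
- small_a: Small bud vase, same shape and paint: round clay body 42 mm in diameter (foot 37 mm), straight slim neck 20 mm in diameter from 46 mm up to the top at 74 mm; 0.12 kg. Origin at the centre of its underside, z up the neck. May be absent.
- small_b: Small bud vase, same shape and paint: round clay body 42 mm in diameter (foot 37 mm), straight slim neck 20 mm in diameter from 46 mm up to the top at 74 mm; 0.12 kg. Origin at the centre of its underside, z up the neck. May be absent.
- small_c: Small bud vase, same shape and paint: round clay body 42 mm in diameter (foot 37 mm), straight slim neck 20 mm in diameter from 46 mm up to the top at 74 mm; 0.12 kg. Origin at the centre of its underside, z up the neck. May be absent.
- small_d: Small bud vase, same shape and paint: round clay body 42 mm in diameter (foot 37 mm), straight slim neck 20 mm in diameter from 46 mm up to the top at 74 mm; 0.12 kg. Origin at the centre of its underside, z up the neck. May be absent.
- bull: Bystander: clay bull figurine, about 110 mm long, 40 mm wide, 80 mm high, on its feet. Origin at its underside.
- bowl: Bystander: clay bowl, 88 mm wide, 35 mm high. Origin at its underside.
- mug: Bystander: clay mug, 76 mm wide, 85 mm high. Origin at its underside.
- dish: Bystander: flat dark dish, 100 mm wide, 18 mm high. Origin at its underside.
- birdbottle: Bystander: tall bird-headed bottle, 77 mm wide, 210 mm high. Origin at its underside.
- brush: Bystander: dusting brush, 200 mm long, lying. Origin at its underside.
Not all that is in view belongs to the job. Leave any green look-alike of the large_a alone.

How it is judged:
By the outcome, as a careful person would: the job done as asked, in the order asked, and still so for the second after the job is handed in, with the robot touching nothing.
Of large_a, large_b, large_c, small_a, small_b, small_c, small_d only 5 to 7 are there at a start; the rules pass over those that are not, and their reading is None.
At some moment in a run one of large_a, large_b, large_c, small_a, small_b, small_c, small_d may be knocked a few centimetres aside while the robot is not near it.
It also fails if it takes over 210 s, if anything falls off the work surface, if the arm or the gripper's body presses on something with over 40 N, if the wrist force passes 120 N, or if a joint passes its speed limit or range.

## Robot

A 6-joint arm with a two-finger parallel gripper is mounted at the origin on the work surface. World frame = base frame: x ahead of the robot, y to its left, z up, the work surface at z = 0. Lengths are in mm, angles in rad, forces in N, time in s.
With the tool pointing down it reaches from about 350 to 975 mm from the base axis. Payload 7.1 kg.
Tool frame: the origin (TCP) lies midway between the tips of the shut fingers; the grasp point (between the pads) lies 19 mm behind it; z points along the fingers, y is the line along which they close (so a half turn about z gives the same grasp; the last joint's range is limited). The gripper opens to 88 mm and grips with 3 to 60 N. Pads are 20 mm wide; open, the fingers measure 115 mm over their backs; the gripper's body (75 mm by 178 mm) begins 61 mm behind the grasp point.
Start: joints at [-1.184, 0.423, 1.63, -0, 1.089, -0.019], TCP at [246.737, -574.218, 222.675] pointing down, gripper open.
Joint ranges: [-3, 3], [-0.9, 2.11], [0.09, 2.58], [-1.31, 4.45], [0.11, 2.69], [-2.54, 2.54]. Speed limits (rad/s): [2.39, 2.39, 3.01, 3.14, 3.14, 3.14].

## Interface

Orientations are given as a rotation vector (axis times angle).
In Python, from workcell import ctrl gives the robot as it stands. The module is installed in compiled form; this text tells all that it offers.
- The arm moves only by the tool apply_moves, never from a script. Its argument "targets" is a list of rows, each a list of 3 entries, a list of its own where there are three numbers: the opening, from -1 (shut) to 1 (fully open), then the shift along the tool's x, y, z normalised to -1 to 1, where 1 is 5 cm, then the turn, a rotation vector about the tool's x, y, z normalised to -1 to 1, where 1 is 90 degrees. In form: [[jaw, [x, y, z], [wx, wy, wz]], ...]. A call has 1 to 8 rows; each row shifts and turns the commanded pose from where the row before left it, along the tool's axes as they then stand; what a row does not reach is not made up. A row lasts 1/8 s, in which the tool goes at most 62.5 mm and 10.7 degrees, less where a joint would pass 70% of its speed; a pose out of reach is approached as far as the arm can. A call with a number of a shift or a turn outside -1 to 1 is refused whole. A call with a gripper value outside its range is refused whole. The fingers move at their own pace and stop on an object; the grip force is fixed at half the most. Time passes only in rows, so rows that do not move let the fingers close. It gives the time, the measured TCP pose, the force, the opening and the grip force at its end, in the units of the state.
- ctrl.get_obs(): the state, without advancing time (a new reading comes with each control period).
- ctrl.get_image(name): name is "scene" or "top" or "wrist"; returns a dict with "pixels" (480x640x3 uint8, blue, green, red), "camera_matrix" (3x3 intrinsics, pixels), "k1" (the pictures are not rectified: a ray, as slopes to the right and down, at radius r is drawn at 1 + k1 r^2 times it, then the intrinsics apply), "view" (4x4, takes a point from world to camera coordinates); the wrist camera has in their place "hand_eye" (4x4, takes a point from camera to tool coordinates, whose origin is the TCP and whose axes are the flange's). Camera axes: x right, y down, z forward; pixel columns grow to the right and rows downward; lengths in mm; the calibration is good to about 2 mm. A picture is of the moment at which its call begins: read the wrist's pose just before it. There is no depth.
- ctrl.close_job(): hands the job in; it is judged then, once.
Trained networks look in the newest picture that a camera, given by its name, has taken for a name from the list of things; names that differ only in an ending like _2 or _b are one class to them, and where a whole thing is asked for, a point or a joint stands for the part that bears it (a point fixed in the world has none). Each returns a list of dicts, best first, with "score" (0 to 1); they miss things now and then, are a little off and sometimes report something else, mostly with a low value. They report only what shows in the picture. A call takes as long as a camera call. They do not tell look-alikes from the thing itself.
- ctrl.masks_of(label, camera): "region" (480x640 bool, what is visible of it) and "bbox" ([left, top, right, bottom] in pixels, round what is visible of it).
- ctrl.pinpoint(label, camera): "xy" ([column, row] in pixels: a listed point, or the origin of a listed thing).
The state is a dict: "t": time; "qpos": joint angles; "qvel": joint speeds; "joint_torque": joint torques, N m; "ee_pos": TCP position; "orientation": TCP orientation; "ft_force": force on the tool from outside, world axes, zero at the start; "moment": the same for the moment, N m; "width": finger opening in mm; "grasp_force": force on a finger pad.
Only numpy, scipy, OpenCV 4.12 (cv2) and the standard library are available. Lean on these libraries where they do the work, as an engineer would, in place of code of your own. Each camera call takes 0.05 s, during which the arm holds its last target. There are 200 camera calls.

## Working session

There is one attempt and no reset: what is moved stays moved. The work goes in short steps, Python scripts to look and compute and a tool call to move; the robot and the scene stay as the last step left them, time stands still between calls to the robot, and variables do not carry over. Pictures are saved under pics/ and viewed, at most 14 in all, crops included, and the job is handed in when it is done.

Besides the shell and the picture viewer there is one more tool, called after ">>>" in YAML: its name, and indented under it one key for each argument. apply_moves: Moves the arm, as the interface text tells. Scaled input: -1 to 1 covers 5 cm each way for a shift and 90 degrees each way for a turn. Its arguments: {"type":"object","properties":{"targets":{"type":"array"}},"required":["targets"]}

```bash
mkdir -p pics
cat > h.py <<'E'
import numpy as np, cv2
from scipy.spatial.transform import Rotation as R
from workcell import ctrl
def cam(name):
    o=ctrl.get_obs(); im=ctrl.get_image(name)
    if 'view' in im: V=np.array(im['view'])
    else:
        T=np.eye(4); T[:3,:3]=R.from_rotvec(o['orientation']).as_matrix(); T[:3,3]=o['ee_pos']
        V=np.linalg.inv(T@np.array(im['hand_eye']))
    return dict(px=np.array(im['pixels']),K=np.array(im['camera_matrix']),k1=im['k1'],V=V)
def ray(c,uv):
    d=np.linalg.inv(c['K'])@[uv[0],uv[1],1]; d=d[:2]; s=d.copy()
    for _ in range(20): s=d/(1+c['k1']*(s@s))
    Rm=c['V'][:3,:3]; return -Rm.T@c['V'][:3,3], Rm.T@np.r_[s,1]/np.linalg.norm(np.r_[s,1])
def atz(c,uv,z):
    o,d=ray(c,uv); return o+d*(z-o[2])/d[2]
def tri(rays):
    A=sum(np.eye(3)-np.outer(d,d) for o,d in rays); b=sum((np.eye(3)-np.outer(d,d))@o for o,d in rays)
    p=np.linalg.solve(A,b); return p,[float(np.linalg.norm(np.cross(p-o,d))) for o,d in rays]
def proj(c,P):
    p=c['V'][:3,:3]@P+c['V'][:3,3]; s=p[:2]/p[2]; s=s*(1+c['k1']*(s@s)); return (c['K']@np.r_[s,1])[:2]
E
python3 - <<'E'
from h import *
print(ctrl.get_obs())
for n in ['scene','top','wrist']:
    c=cam(n); cv2.imwrite(f'pics/{n}0.png',c['px'])
    print(n,np.round(ray(c,(320,240)),2).tolist(),c['k1'],c['K'][0,0])
    if n=='wrist': continue
    for l in ['large_row','small_row','lid_hinge','lid_press','large_a','small_a','bull','bowl','mug','dish','birdbottle','brush','case']:
        r=ctrl.pinpoint(l,n); print(l,[(np.round(x['xy']).tolist(),round(x['score'],2)) for x in r])
E
```

```text
{'t': 0.0, 'qpos': array([-1.18401592e+00,  4.23842928e-01,  1.63067404e+00, -1.31947878e-05,
        1.08858192e+00, -1.90358359e-02]), 'qvel': array([-8.59146427e-04, -4.86212432e-04,  8.27796789e-05, -1.34607237e-03,
        1.77643967e-04, -9.55284663e-04]), 'joint_torque': array([-1.43067016e-03, -5.44638026e+01, -2.73667610e+01,  6.43472141e-02,
        2.28814781e-02, -1.11274171e-04]), 'ee_pos': array([ 246.52477352, -573.73342586,  221.90665515]), 'orientation': array([-3.07569153e+00, -6.32800906e-01,  4.50427105e-04]), 'ft_force': array([-0.2896297 , -0.00045032, -0.21968536]), 'moment': array([-0.02922726,  0.02341665,  0.00416066]), 'grasp_force': 0.0, 'width': 88.00347266672333}
scene [[1220.12, -39.66, 803.77], [-0.68, 0.01, -0.73]] -0.08725278783962961 456.4733332139754
large_row [([274.0, 264.0], 0.74), ([390.0, 366.0], 0.56)]
small_row [([303.0, 268.0], 0.75)]
lid_hinge [([240.0, 235.0], 0.73), ([470.0, 229.0], 0.25)]
lid_press [([193.0, 173.0], 0.81), ([384.0, 224.0], 0.16)]
large_a [([439.0, 264.0], 0.83), ([471.0, 226.0], 0.8), ([384.0, 225.0], 0.75), ([432.0, 22
[... 552 characters left out ...]
[([389.0, 244.0], 0.83)]
lid_press [([424.0, 239.0], 0.97), ([174.0, 212.0], 0.24)]
large_a [([213.0, 292.0], 0.93), ([212.0, 242.0], 0.79), ([174.0, 285.0], 0.56)]
small_a [([247.0, 244.0], 0.68), ([257.0, 292.0], 0.66), ([174.0, 208.0], 0.56), ([257.0, 203.0], 0.53)]
bull [([173.0, 239.0], 0.8), ([334.0, 241.0], 0.33), ([387.0, 242.0], 0.25)]
bowl [([217.0, 197.0], 0.62), ([249.0, 241.0], 0.57)]
mug [([466.0, 304.0], 0.56)]
dish [([452.0, 193.0], 0.61)]
birdbottle [([269.0, 154.0], 0.56)]
brush [([413.0, 333.0], 0.64), ([428.0, 238.0], 0.19)]
case [([346.0, 242.0], 0.96), ([360.0, 242.0], 0.24)]
wrist [[324.34, -539.91, 384.42], [-0.28, -0.11, -0.95]] -0.03157264934581871 379.9157815208068
```

View pics/scene0.png

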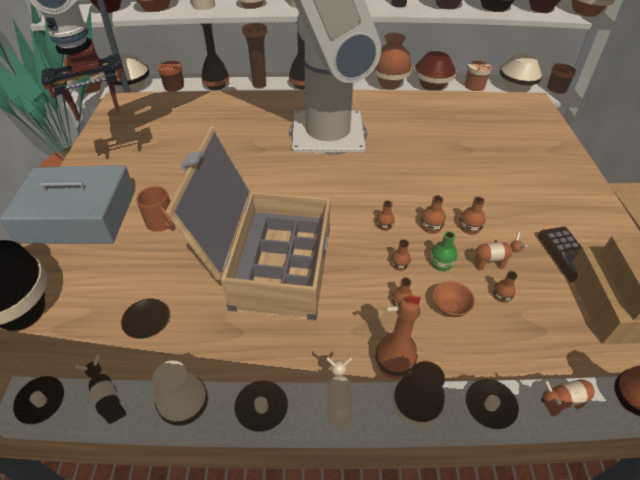

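View pics/top0.png

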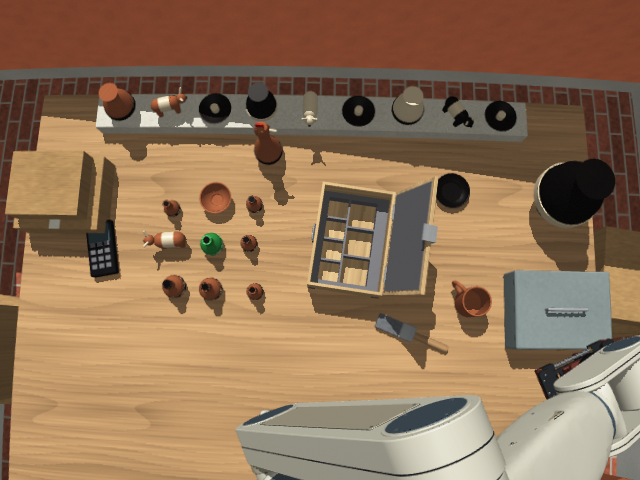

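The scene shows two large vases (scene 433,214 and 473,214; top 210,288 and 174,285) and four small ones (top 171,207; 255,203; 249,243; 255,291). The green large look-alike at top (211,243) is not ours. The case's open lid hinges on the image-right side in the top view. Next I'll enlarge the vases and the case.

Run:
```python
from h import *
t=cv2.imread('pics/top0.png'); s=cv2.imread('pics/scene0.png')
a=cv2.resize(t[170:310,140:280],(400,400),interpolation=cv2.INTER_CUBIC)
b=cv2.resize(s[180:320,370:530],(400,350),interpolation=cv2.INTER_CUBIC)
o=np.zeros((400,800,3),np.uint8); o[:,:400]=a; o[:350,400:]=b; cv2.imwrite('pics/v1.png',o)
a=cv2.resize(t[170:310,300:450],(450,420),interpolation=cv2.INTER_CUBIC)
cv2.imwrite('pics/c1.png',cv2.resize(t[170:310,295:445],(600,560),interpolation=cv2.INTER_CUBIC))
cv2.imwrite('pics/c2.png',cv2.resize(s[120:330,160:350],(543,600),interpolation=cv2.INTER_CUBIC))
```

```text
(no output)
```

View pics/v1.png

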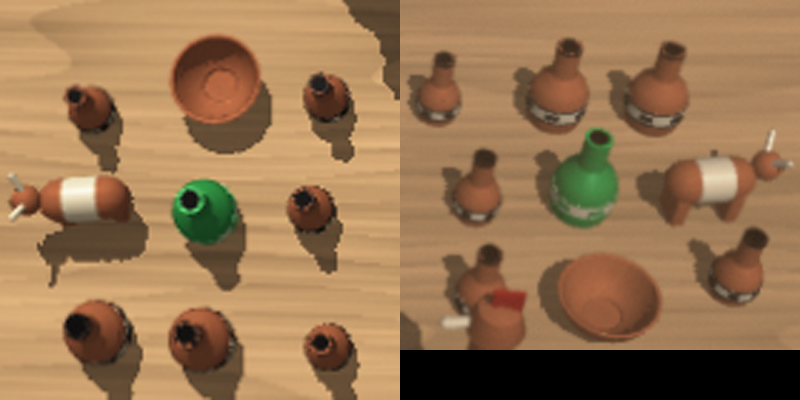

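View pics/c1.png

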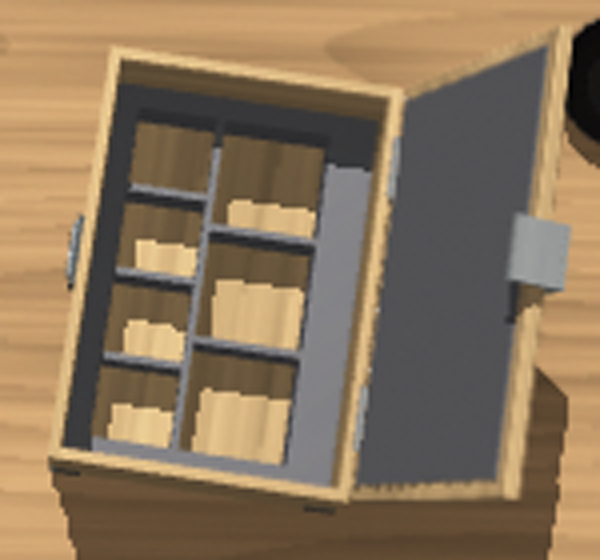

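View pics/c2.png

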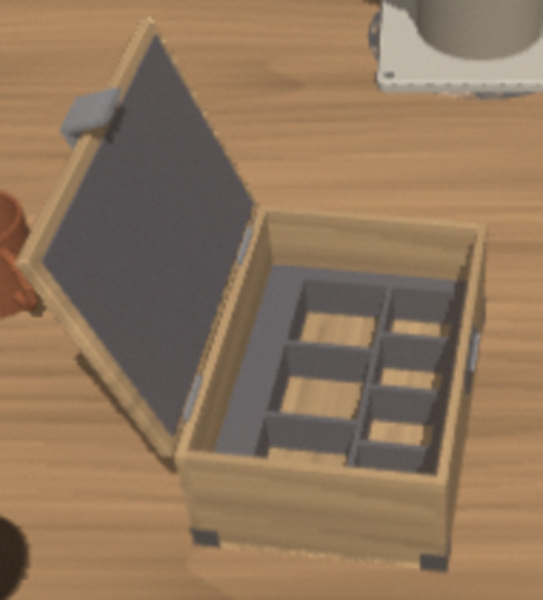

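Both large vases (top 174,285 and 210,288) are terracotta with a painted band, as are all the small ones. The large one at (211,243) is green, so I leave it alone. Now I'll measure neck tops and the case pose from the two views, and check them against the mask outlines.

```bash
cat > m1.py <<'E'
from h import *
from scipy.optimize import least_squares
ct,cs=cam('top'),cam('scene')
T=dict(sA=(72,95),sB=(319,84),sC=(300,197),sD=(320,343),L1=(77,326),L2=(186,333))
S=dict(sA=(354,238),sB=(89,253),sC=(84,158),sD=(43,60),L1=(272,48),L2=(169,46))
for k in T:
    a=np.array(T[k])/2.857+[140,170]-.5; b=np.array(S[k])/2.5+[370,180]-.5
    p,r=tri([ray(ct,a),ray(cs,b)]); print(k,np.round(p,1),np.round(r,1))
tc=np.array([(114,47),(402,91),(347,500),(52,458)])/4+[295,170]-.5      # catch far, hinge far, hinge near, catch near
sc=np.array([(447,485),(183,457),(262,208),(484,228)])/2.857+[160,120]-.5
for a,b in zip(tc,sc):
    p,r=tri([ray(ct,a),ray(cs,b)]); print('rim',np.round(p,1),np.round(r,1))
loc=np.array([(132,93.5),(132,-93.5),(-132,-93.5),(-132,93.5)])
def P(q,l,z): c,s=np.cos(q[2]),np.sin(q[2]); return np.array([q[0]+c*l[0]-s*l[1],q[1]+s*l[0]+c*l[1],z])
def f(q): return np.concatenate([proj(c,P(q,l,q[3]))-u for c,us in((ct,tc),(cs,sc)) for l,u in zip(loc,us)])
s=least_squares(f,[500,-100,0,100]); print('case x y yaw rimz',np.round(s.x,3),np.round(s.fun,1))
E
python3 m1.py
```

```text
sA [635.  368.3  75.6] [2.1 2.1]
sB [650.2 142.6  76.4] [0.7 0.7]
sC [545.7 153.4  77. ] [2. 2.]
sD [416.2 130.9  74.2] [1.1 1.1]
L1 [423.  343.8  96.6] [0.5 0.5]
L2 [419.9 246.5  95.8] [0.6 0.6]
rim [693.4 -39.9 105.5] [1.4 1.4]
rim [ 669.3 -221.8  104.5] [2.9 2.9]
rim [ 410.2 -190.5  104.1] [0.8 0.8]
rim [431.9  -8.9 101.2] [0.5 0.5]
case x y yaw rimz [ 5.50679e+02 -1.15051e+02 -1.20000e-01  1.02973e+02] [-1.3  0.4 -0.5 -0.2  0.2  0.8 -1.3  0.3  0.2  0.6 -2.4  1.  -0.8 -0.1
  0.9 -0.9]
```

```bash
cat >> h.py <<'E'
C0=np.array([550.7,-115.05]); YAW=-0.12
def tocase(p): c,s=np.cos(YAW),np.sin(YAW); d=np.array(p[:2])-C0; return np.array([c*d[0]+s*d[1],-s*d[0]+c*d[1]])
PR={'l':[(26,0),(28,12),(29,25),(28,38),(22,50),(12,62),(12,92)],'s':[(18.5,0),(20,8),(21,17),(20,28),(16,37),(10,46),(10,74)]}
th=np.linspace(0,2*np.pi,24)
def sil(c,xy,kind,z0=0):
    m=np.zeros((480,640),np.uint8); prev=None; S=16
    for r,z in PR[kind]:
        pts=np.array([proj(c,np.array([xy[0]+r*np.cos(t),xy[1]+r*np.sin(t),z+z0])) for t in th])
        if prev is not None:
            h=cv2.convexHull(np.float32(np.vstack([prev,pts])))
            cv2.fillPoly(m,[np.int32(np.round(h*S))],1,shift=4)
        prev=pts
    return m
def feat(m):
    ys,xs=np.nonzero(m); return np.array([xs.mean(),ys.mean(),np.std(xs),np.std(ys)]),len(xs)
def find(c,name,kind,z0=0,minscore=.3):
    out=[]
    for r in ctrl.masks_of({'l':'large_a','s':'small_a'}[kind],name):
        if r['score']<minscore or r['region'].sum()<30: continue
        f,n=feat(r['region']); xy=atz(c,f[:2],30+z0)[:2]
        for _ in range(5):
            g,k=feat(sil(c,xy,kind,z0)); xy=xy+(atz(c,f[:2],30+z0)-atz(c,g[:2],30+z0))[:2]
        s=sil(c,xy,kind,z0)>0; iou=(s&r['region']).sum()/(s|r['region']).sum()
        col=np.median(c['px'][r['region']],0).astype(int)
        out.append((np.round(xy,1),round(iou,2),round(r['score'],2),'GREEN' if col[1]>col[2] else ''))
    return out
E
python3 - <<'E'
from h import *
for n in ['top','scene']:
    c=cam(n)
    for k in 'ls':
        for o in find(c,n,k): print(n,k,o[0],np.round(tocase(o[0]),1),o[1:])
    for l in ['birdbottle','bull','bowl','mug','dish','brush']:
        for r in ctrl.pinpoint(l,n)[:2]: print(n,l,r['xy'],np.round(atz(c,r['xy'],0)[:2]),round(r['score'],2))
    for r in ctrl.pinpoint('lid_press',n)[:1]: print(r); np.save(n+'lp',np.array(ray(c,r['xy'])))
p,r=tri([np.load('toplp.npy'),np.load('scenelp.npy')]); print('lidpress',p,r,tocase(p))
E
```

```text
top l [538.8 251.1] [-55.6 362.1] (np.float64(0.91), 0.93, 'GREEN')
top l [423.2 345. ] [-181.7  441.5] (np.float64(0.9), 0.92, '')
top l [419.5 248.1] [-173.7  344.8] (np.float64(0.93), 0.68, '')
top s [651.6 142.8] [ 69.3 268.1] (np.float64(0.91), 0.71, '')
top s [544.  151.1] [-38.5 263.4] (np.float64(0.95), 0.67, '')
top s [416.2 132.1] [-163.1  229.3] (np.float64(0.91), 0.61, '')
top s [635.4 367.9] [ 26.3 489.6] (np.float64(0.9), 0.6, '')
top birdbottle [268.2, 155.2] [795. 113.] 0.94
top birdbottle [350.7, 239.8] [ 562. -120.] 0.46
top bull [172.6, 237.3] [557. 365.] 0.56
top bowl [215.6, 200.8] [662. 252.] 0.66
top mug [466.6, 303.6] [ 398. -433.] 0.72
top mug [388.3, 239.9] [ 565. -221.] 0.33
top dish [452.2, 192.6] [ 702. -398.] 0.76
top brush [410.3, 332.0] [ 320. -281.] 0.86
top brush [347.1, 240.1] [ 561. -110.] 0.73
{'xy': [428.7, 241.6], 'score': 0.79}
scene l [416.5 248.2] [-176.7  344.6] (np.float64(0.94), 0.9, '')
scene l [536.5 253.2] [-58.2 363.9] (np.float64(0.92), 0.78, 'GREEN')
scene l [420.5 347.2] [-184.6  443.3] (np.float64(0.95), 0.72, '')
scene s [414.4 132.8] [-165.   229.8] (np.float64(0.9), 0.85, '')
scene s [544.  152.7] [-38.7 265. ] (np.float64(0.89), 0.75, '')
scene s [632.4 369.2] [ 23.1 490.5] (np.float64(0.92), 0.72, '')
scene s [639.3 142.6] [ 57.1 266.4] (np.float64(0.61), 0.52, '')
scene birdbottle [393.0, 362.1] [791. 111.] 0.86
scene birdbottle [447.1, 303.1] [652. 244.] 0.73
scene bull [485.0, 263.4] [540. 356.] 0.67
scene bull [238.7, 232.4] [ 440. -228.] 0.26
scene bowl [449.3, 304.7] [656. 248.] 0.96
scene bowl [429.4, 224.0] [410. 247.] 0.59
scene mug [161.1, 220.3] [ 397. -433.] 0.84
scene dish [146.1, 323.0] [ 704. -394.] 0.6
{'xy': [190.2, 173.2], 'score': 0.66}
lidpress [ 520.53549015 -281.71117859  248.96618776] [2.3994762883668663, 2.3994762883669574] [  -9.99620831 -169.07371742]
```

>>> apply_moves:
  targets:
    - [0,[0,0,-0.6],[0,0,-0.111]]
    - [0,[0,0,-0.6],[0,0,-0.111]]
    - [0,[0,0,-0.6],[0,0,-0.111]]
    - [0,[0,0,-0.6],[0,0,-0.111]]
    - [0,[0,0,-0.6],[0,0,-0.111]]
    - [0,[0,0,-0.6],[0,0,-0.111]]

```text
t: 3.3
ee_pos: [246.7, -574.1, 403.7]
orientation: [2.343, 2.092, -0.0]
ft_force: [-0.8, 0.1, 0.3]
width: 44.0
grasp_force: 0.0
```

```bash
cat > st.py <<'E'
from h import *
import sys
o=ctrl.get_obs(); M=R.from_rotvec(o['orientation']).as_matrix(); p=o['ee_pos']
a=np.degrees(np.arctan2(M[1,0],M[0,0]))
print('t',round(o['t'],2),'p',np.round(p,1),'case',np.round(tocase(p),1),'yaw',round(a,2),'tilt',np.round(M[:2,2],4),'F',np.round(o['ft_force'],1),'w',round(o['width'],1),'g',round(o['grasp_force'],1),'q',np.round(o['qpos'],2))
if len(sys.argv)>3:  # target in case coords x,y,z
    q=np.array(list(map(float,sys.argv[1:4]))); c,s=np.cos(YAW),np.sin(YAW)
    w=np.array([C0[0]+c*q[0]-s*q[1],C0[1]+s*q[0]+c*q[1],q[2]])
    d=M.T@(w-p); print('world',np.round(w,1),'tool shift units',np.round(d/50,3),'turn z units to 83.12',round(-(83.12-a)/90,3))
E
python3 st.py -164 229.6 150
```

```text
t 3.3 p [ 246.7 -574.1  403.7] case [-246.9 -492.1] yaw 83.52 tilt [ 0. -0.] F [-0.8  0.1  0.3] w 44.0 g 0.0 q [-1.18  0.28  1.43  0.    1.44 -1.07]
world [415.4 132.5 150. ] tool shift units [14.423  1.757  5.073] turn z units to 83.12 0.004
```

>>> apply_moves:
  targets:
    - [0,[0.95,0.11,0],[0,0,0]]
    - [0,[0.95,0.11,0],[0,0,0]]
    - [0,[0.95,0.11,0],[0,0,0]]
    - [0,[0.95,0.11,0],[0,0,0]]
    - [0,[0.95,0.11,0],[0,0,0]]
    - [0,[0.95,0.11,0],[0,0,0]]
    - [0,[0.95,0.11,0],[0,0,0]]
    - [0,[0.95,0.11,0],[0,0,0.004]]

```text
t: 4.3
ee_pos: [335.5, -200.6, 402.9]
orientation: [2.356, 2.077, 0.001]
ft_force: [2.1, -0.2, 0.4]
width: 44.1
grasp_force: 0.0
```

>>> apply_moves:
  targets:
    - [0,[0.95,0.11,0],[0,0,0]]
    - [0,[0.95,0.11,0],[0,0,0]]
    - [0,[0.95,0.11,0.5],[0,0,0]]
    - [0,[0.95,0.11,0.8],[0,0,0]]
    - [0,[0.95,0.11,0.8],[0,0,0]]
    - [0,[0.95,0.11,0.8],[0,0,0]]
    - [0,[0.95,0.11,0.6],[0,0,0]]
    - [0,[0,0,0.5],[0,0,0]]

```text
t: 5.3
ee_pos: [415.6, 125.6, 201.6]
orientation: [-2.352, -2.083, -0.001]
ft_force: [-0.2, 0.0, 0.5]
width: 43.9
grasp_force: 0.0
```

```bash
python3 - <<'E'
from h import *
for n in ['wrist','top','scene']:
    c=cam(n); cv2.imwrite(f'pics/{n}1.png',c['px'])
    for k in 'ls':
        for o in find(c,n,k): print(n,k,o[0],np.round(tocase(o[0]),1),o[1:])
E
python3 st.py -164 229.6 50
```

```text
wrist l [417.6 249.9] [-175.8  346.4] (np.float64(0.92), 0.85, '')
wrist l [536.5 253.4] [-58.2 364.1] (np.float64(0.96), 0.66, 'GREEN')
wrist s [648.8 145.8] [ 66.2 270.7] (np.float64(0.96), 0.86, '')
wrist s [415.1 134.6] [-164.5  231.6] (np.float64(0.94), 0.69, '')
wrist s [542.3 155.5] [-40.7 267.6] (np.float64(0.96), 0.66, '')
wrist s [417.6 252. ] [-176.1  348.5] (np.float64(0.48), 0.55, '')
top l [424.1 347.3] [-181.   443.9] (np.float64(0.78), 0.59, '')
top l [543.  254.9] [-51.9 366.4] (np.float64(0.71), 0.55, 'GREEN')
top s [650.8 143.2] [ 68.5 268.4] (np.float64(0.95), 0.66, '')
top s [635.7 367.9] [ 26.6 489.7] (np.float64(0.81), 0.56, '')
scene l [536.3 252.4] [-58.3 363.1] (np.float64(0.97), 0.91, 'GREEN')
scene l [421.3 347. ] [-183.8  443.2] (np.float64(0.95), 0.85, '')
scene l [415.  248.7] [-178.3  344.9] (np.float64(0.93), 0.81, '')
scene s [543.  152.6] [-39.7 264.8] (np.float64(0.84), 0.83, '')
scene s [417.4 131.9] [-161.9  229.2] (np.float64(0.88), 0.77, '')
scene s [631.9 370.1] [ 22.5 491.4] (np.float64(0.96), 0.6, '')
scene s [658.5 250.1] [ 63.3 375.4] (np.float64(0.44), 0.48, '')
t 5.75 p [415.8 122.7 203.8] case [-162.4  219.9] yaw 82.77 tilt [0.0021 0.0006] F [ 0.1 -0.6  0. ] w 44.0 g 0.0 q [0.26 0.17 2.05 0.   0.92 0.39]
world [415.4 132.5  50. ] tool shift units [ 0.192 -0.04   3.075] turn z units to 83.12 -0.004
```

>>> apply_moves:
  targets:
    - [0,[0.21,-0.03,0.8],[0,0,-0.004]]
    - [0,[0,0,0.8],[0,0,0]]
    - [0,[0,0,0.8],[0,0,0]]
    - [0,[0,0,0.4],[0,0,0]]
    - [0,[0,0,0.26],[0,0,0]]
    - [0,[0,0,0],[0,0,0]]

```text
t: 6.5
ee_pos: [415.0, 133.4, 49.6]
orientation: [-2.35, -2.085, 0.001]
ft_force: [-0.5, -0.9, -0.5]
width: 44.0
grasp_force: 0.0
```

```bash
python3 - <<'E'
from h import *
c=cam('wrist'); cv2.imwrite('pics/w2.png',c['px'])
E
python3 st.py -164 230.5 51
```

```text
t 6.55 p [415.4 133.6  50.1] case [-164.1  230.6] yaw 83.17 tilt [0.0004 0.0001] F [-0.5 -0.7  0.6] w 44.1 g 0.0 q [ 0.28  0.47  2.14 -0.    0.54  0.4 ]
world [415.5 133.4  51. ] tool shift units [-0.003  0.002 -0.019] turn z units to 83.12 0.001
```

View pics/w2.png

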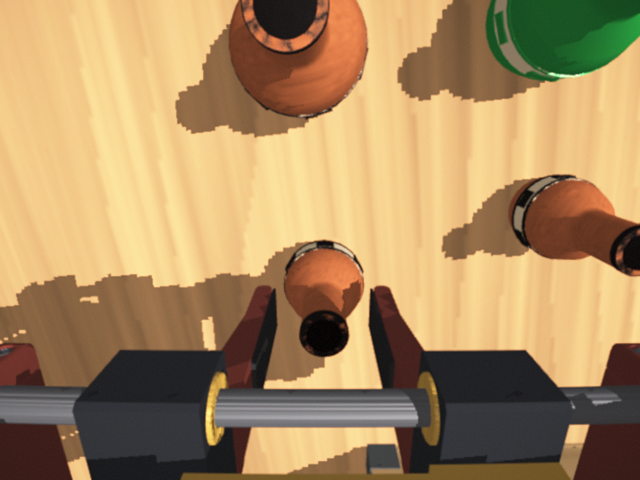

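Fingers straddle the neck (324,333) evenly. Closing and lifting.

>>> apply_moves:
  targets:
    - [-1,[0,0,0],[0,0,0]]
    - [-1,[0,0,0],[0,0,0]]
    - [-1,[0,0,0],[0,0,0]]
    - [-1,[0,0,-0.2],[0,0,0]]
    - [-1,[0,0,-0.8],[0,0,0]]
    - [-1,[0,0,-0.8],[0,0,0]]
    - [-1,[0,0,-0.8],[0,0,0]]
    - [-1,[0,0,-0.1],[0,0,0]]

```text
t: 7.55
ee_pos: [416.4, 134.0, 187.5]
orientation: [2.348, 2.084, 0.008]
ft_force: [-0.3, -0.4, -2.5]
width: 19.4
grasp_force: 30.0
```

>>> apply_moves:
  targets:
    - [-1,[-0.5,0.2,0],[0,0,0]]
    - [-1,[-0.7,0.3,0],[0,0,0]]
    - [-1,[-0.7,0.3,0],[0,0,0]]
    - [-1,[-0.7,0.3,0],[0,0,0]]
    - [-1,[-0.7,0.3,0],[0,0,0]]
    - [-1,[-0.4,0.19,0],[0,0,0]]
    - [-1,[0,0,0],[0,0,0]]
    - [-1,[0,0,0],[0,0,0]]

```text
t: 8.55
ee_pos: [471.1, -59.0, 183.9]
orientation: [-2.348, -2.084, 0.002]
ft_force: [-0.1, -0.1, -1.5]
width: 19.3
grasp_force: 30.0
```

```bash
python3 - <<'E'
from h import *
c=cam('wrist'); cv2.imwrite('pics/w3.png',c['px'])
for l in ['small_row','large_row','lid_hinge']:
    for r in ctrl.pinpoint(l,'wrist')[:1]:
        z=104 if 'lid' in l else 6; p=atz(c,r['xy'],z); print(l,np.round(r['xy']),np.round(tocase(p),1),round(r['score'],2))
E
python3 st.py -84.4 45 57
```

```text
small_row [414. 217.] [-2.8 46. ] 0.86
large_row [407. 282.] [ -4.6 -18.7] 0.76
t 8.75 p [471.7 -58.8 184.6] case [-85.2  46.4] yaw 83.25 tilt [-0.0004  0.0001] F [ 0.2 -0.5 -0.4] w 19.3 g 30.0 q [-0.15  0.26  1.98  0.    0.9  -0.03]
world [472.3 -60.3  57. ] tool shift units [-0.028  0.017  2.551] turn z units to 83.12 0.001
```

View pics/w3.png

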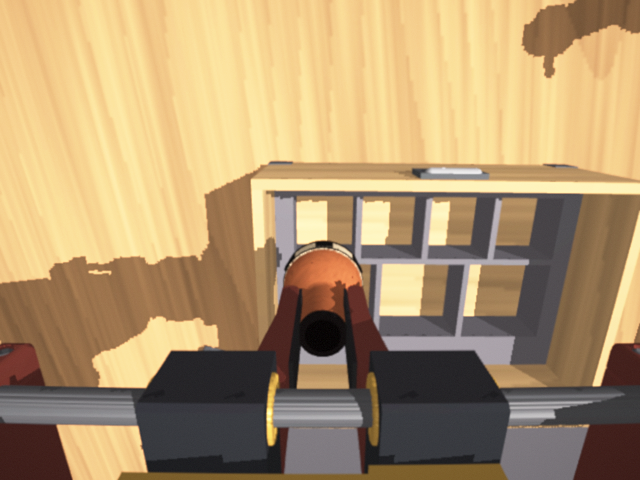

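Run:
```python
from h import *
c=cam('wrist')
def W(x,y,z): a,b=np.cos(YAW),np.sin(YAW); return np.array([C0[0]+a*x-b*y,C0[1]+b*x+a*y,z])
v=c['px'].copy()
for a,b in [((-132,93.5,104),(132,93.5,104)),((-125,86.5,104),(125,86.5,104)),((-132,93.5,104),(-132,-93,104)),((-125,86.5,104),(-125,-86,104)),
  ((-110,16,45),(110,16,45)),((-56.3,16,45),(-56.3,72,45)),((0,16,45),(0,72,45)),((56.3,16,45),(56.3,72,45)),((37.5,16,45),(37.5,-56,45)),((-37.5,16,45),(-37.5,-56,45)),((-110,71.5,45),(110,71.5,45)),((-110,-56.5,45),(110,-56.5,45))]:
    cv2.line(v,*[tuple(int(round(q)) for q in proj(c,W(*p))) for p in (a,b)],(0,255,0),1)
cv2.imwrite('pics/w4.png',cv2.resize(v[130:380,220:640],(798,475)))
```

```text
(no output)
```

View pics/w4.png

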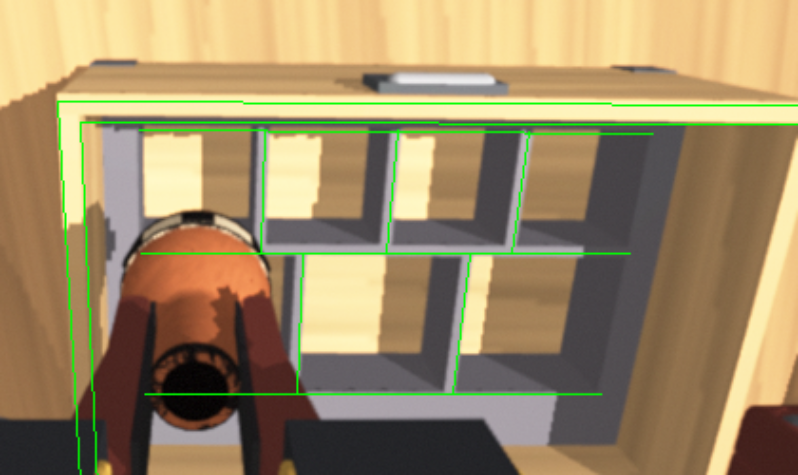

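The overlay fits to about 1 mm, so I'm lowering the vase.

>>> apply_moves:
  targets:
    - [-1,[0,0,0.6],[0,0,0]]
    - [-1,[0,0,0.6],[0,0,0]]
    - [-1,[0,0,0.5],[0,0,0]]
    - [-1,[0,0,0.4],[0,0,0]]
    - [-1,[0,0,0.3],[0,0,0]]
    - [-1,[0,0,0.15],[0,0,0]]
    - [-1,[0,0,0],[0,0,0]]

```text
t: 9.68
ee_pos: [472.1, -59.5, 57.1]
orientation: [-2.349, -2.086, 0.0]
ft_force: [-0.0, 0.2, -0.9]
width: 19.4
grasp_force: 30.0
```

```bash
python3 st.py -84.4 45 57
```

```text
t 9.68 p [472.1 -59.5  57.1] case [-84.7  45.8] yaw 83.2 tilt [-0.0001  0.    ] F [-0.   0.2 -0.9] w 19.4 g 30.0 q [-0.15  0.49  2.05  0.    0.6  -0.03]
world [472.3 -60.3  57. ] tool shift units [-0.016  0.006  0.002] turn z units to 83.12 0.001
```

>>> apply_moves:
  targets:
    - [-0.2,[0,0,0],[0,0,0]]
    - [-0.2,[0,0,0],[0,0,0]]
    - [-0.2,[0,0,-0.4],[0,0,0]]
    - [-0.2,[0,0,-0.8],[0,0,0]]
    - [-0.2,[0.4,0.1,-0.6],[0,0,0]]
    - [0,[0.9,0.2,-0.6],[0,0,0]]
    - [0,[0.9,0.2,0],[0,0,0]]
    - [0,[0.9,0.2,0],[0,0,0]]

```text
t: 10.68
ee_pos: [525.9, 91.6, 178.4]
orientation: [2.349, 2.084, 0.003]
ft_force: [0.9, 0.5, 1.0]
width: 44.0
grasp_force: 0.0
```

>>> apply_moves:
  targets:
    - [0,[0.8,0.2,0],[0,0,0]]
    - [0,[0.5,0,0],[0,0,0]]
    - [0,[0,0,0],[0,0,0]]

```text
t: 11.05
ee_pos: [542.9, 155.0, 177.5]
orientation: [2.347, 2.088, 0.001]
ft_force: [0.3, -0.0, 0.0]
width: 44.1
grasp_force: 0.0
```

```bash
cat > look.py <<'E'
from h import *
import sys
for n in sys.argv[1].split(','):
    c=cam(n); cv2.imwrite(f'pics/{n}_{ctrl.get_obs()["t"]:.1f}.png',c['px'])
    for k in 'ls':
        for o in find(c,n,k,minscore=.4):
            q=tocase(o[0])
            if q[1]<110: # inside case
                continue
            print(n,k,np.round(q,1),*o[1:])
E
python3 look.py wrist,scene; python3 st.py -40 266 51
```

```text
wrist l [-175.8  346.8] 0.97 0.94 
wrist l [-183.7  442.8] 0.94 0.74 
wrist l [-57.8 364.3] 0.94 0.67 GREEN
wrist s [ 66.8 270.7] 0.97 0.96 
wrist s [-40.  268.3] 0.94 0.56 
wrist s [-68.8 457. ] 0.37 0.49 
scene l [-185.1  442.9] 0.96 0.87 
scene l [-59.6 363.9] 0.96 0.69 GREEN
scene l [-167.6  343.2] 0.76 0.61 
scene s [-40.2 265.1] 0.87 0.9 
scene s [ 23.5 490.7] 0.93 0.83 
scene s [ 57.6 266.1] 0.49 0.82 
t 11.35 p [542.6 152.6 177.3] case [-40.  264.8] yaw 83.13 tilt [-0.     -0.0001] F [-0.3 -1.  -0.6] w 43.6 g 0.0 q [ 0.25  0.39  1.8  -0.    0.95  0.37]
world [542.8 153.8  51. ] tool shift units [2.400e-02 1.000e-03 2.526e+00] turn z units to 83.12 0.0
```

>>> apply_moves:
  targets:
    - [0,[0.03,0,0.8],[0,0,0]]
    - [0,[0,0,0.8],[0,0,0]]
    - [0,[0,0,0.6],[0,0,0]]
    - [0,[0,0,0.33],[0,0,0]]
    - [0,[0,0,0],[0,0,0]]
    - [-1,[0,0,0],[0,0,0]]
    - [-1,[0,0,0],[0,0,0]]
    - [-1,[0,0,0],[0,0,0]]

```text
t: 12.35
ee_pos: [543.6, 155.3, 51.6]
orientation: [2.349, 2.085, 0.002]
ft_force: [0.0, -0.9, 4.6]
width: 19.1
grasp_force: 30.0
```

>>> apply_moves:
  targets:
    - [-1,[0,0,-0.3],[0,0,0]]
    - [-1,[0,0,-0.8],[0,0,0]]
    - [-1,[0,0,-0.8],[0,0,0]]
    - [-1,[0,0,-0.7],[0,0,0]]
    - [-1,[-0.6,0.04,-0.1],[0,0,0]]
    - [-1,[-0.9,0.04,0],[0,0,0]]
    - [-1,[-0.9,0.04,0],[0,0,0]]
    - [-1,[-0.9,0.04,0],[0,0,0]]

```text
t: 13.35
ee_pos: [531.0, -10.9, 186.7]
orientation: [2.349, 2.086, 0.001]
ft_force: [0.3, -0.8, -1.5]
width: 19.4
grasp_force: 30.0
```

>>> apply_moves:
  targets:
    - [-1,[-0.8,0.04,0],[0,0,0]]
    - [-1,[-0.3,0.03,0],[0,0,0]]
    - [-1,[0,0,0],[0,0,0]]
    - [-1,[0,0,0],[0,0,0]]

```text
t: 13.85
ee_pos: [528.4, -63.8, 185.8]
orientation: [-2.349, -2.086, -0.0]
ft_force: [0.3, 0.6, -1.2]
width: 19.3
grasp_force: 30.0
```

```bash
python3 st.py -28.7 45.8 57
```

```text
t 13.85 p [528.4 -63.8 185.8] case [-28.3  48.2] yaw 83.23 tilt [0.0001 0.0003] F [ 0.3  0.6 -1.2] w 19.3 g 30.0 q [-0.14  0.34  1.86  0.    0.94 -0.02]
world [527.7 -66.1  57. ] tool shift units [-0.05  -0.008  2.577] turn z units to 83.12 0.001
```

>>> apply_moves:
  targets:
    - [-1,[-0.05,-0.01,0.7],[0,0,0]]
    - [-1,[0,0,0.6],[0,0,0]]
    - [-1,[0,0,0.5],[0,0,0]]
    - [-1,[0,0,0.4],[0,0,0]]
    - [-1,[0,0,0.25],[0,0,0]]
    - [-1,[0,0,0.12],[0,0,0]]
    - [-1,[0,0,0],[0,0,0]]

```text
t: 14.72
ee_pos: [528.0, -66.8, 57.6]
orientation: [2.348, 2.086, 0.001]
ft_force: [-0.2, -0.3, -1.8]
width: 19.7
grasp_force: 30.0
```

>>> apply_moves:
  targets:
    - [-0.25,[0,0,0],[0,0,0]]
    - [-0.25,[0,0,0],[0,0,0]]
    - [-0.25,[0,0,-0.4],[0,0,0]]
    - [-0.25,[0,0,-0.8],[0,0,0]]
    - [-0.25,[0.4,0.1,-0.6],[0,0,0]]
    - [0,[0.9,0.12,-0.8],[0,0,0]]
    - [0,[0.9,0.12,0],[0,0,0]]
    - [0,[0.9,0.12,0],[0,0,0]]

```text
t: 15.72
ee_pos: [569.4, 85.3, 188.4]
orientation: [2.349, 2.084, 0.003]
ft_force: [0.2, -0.1, -0.2]
width: 44.0
grasp_force: 0.0
```

>>> apply_moves:
  targets:
    - [0,[0.95,0.12,0],[0,0,0]]
    - [0,[0.95,0.12,0],[0,0,0]]
    - [0,[0.95,0.12,0],[0,0,0]]
    - [0,[0.95,0.12,0],[0,0,0]]
    - [0,[0.95,0.12,0],[0,0,0]]
    - [0,[0.7,0.12,0],[0,0,0]]
    - [0,[0.1,0,0],[0,0,0]]
    - [0,[0,0,0],[0,0,0]]

```text
t: 16.73
ee_pos: [636.9, 354.8, 186.9]
orientation: [2.349, 2.086, -0.001]
ft_force: [-0.4, -0.6, -0.2]
width: 44.0
grasp_force: 0.0
```

```bash
python3 look.py wrist,top; python3 st.py 24.5 491 51
```

```text
wrist l [-64.3 382.6] 0.37 0.81 GREEN
wrist l [-183.8  444.5] 0.98 0.78 
wrist l [-172.7  359.5] 0.62 0.57 
wrist s [ 69.1 250.4] 0.25 0.88 
wrist s [ 24.  493.1] 0.96 0.62 
top l [-175.1  344. ] 0.95 0.86 
top l [-55.6 362. ] 0.86 0.84 GREEN
top s [ 26.2 489. ] 0.76 0.72 
top s [ 69.7 268. ] 0.98 0.55 
t 17.02 p [637.5 354.3 187.4] case [ 30.  476.4] yaw 83.13 tilt [ 0.0001 -0.    ] F [-0.3  0.4  0.8] w 43.7 g 0.0 q [ 0.49  0.61  1.4  -0.    1.13  0.61]
world [633.8 369.5  51. ] tool shift units [ 0.292 -0.109  2.729] turn z units to 83.12 0.0
```

>>> apply_moves:
  targets:
    - [0,[0.3,-0.11,0.7],[0,0,0]]
    - [0,[0,0,0.8],[0,0,0]]
    - [0,[0,0,0.8],[0,0,0]]
    - [0,[0,0,0.42],[0,0,0]]
    - [0,[0,0,0],[0,0,0]]
    - [-1,[0,0,0],[0,0,0]]
    - [-1,[0,0,0],[0,0,0]]
    - [-1,[0,0,0],[0,0,0]]

```text
t: 18.02
ee_pos: [634.4, 371.3, 52.7]
orientation: [2.349, 2.085, 0.003]
ft_force: [-1.4, -0.5, 4.3]
width: 19.4
grasp_force: 30.0
```

>>> apply_moves:
  targets:
    - [-1,[0,0,-0.3],[0,0,0]]
    - [-1,[0,0,-0.8],[0,0,0]]
    - [-1,[0,0,-0.8],[0,0,0]]
    - [-1,[-0.3,0,-0.7],[0,0,0]]
    - [-1,[-0.8,0,-0.1],[0,0,0]]
    - [-1,[-0.9,0,0],[0,0,0]]
    - [-1,[-0.9,0,0],[0,0,0]]
    - [-1,[-0.9,0.06,0],[0,0,0]]

```text
t: 19.02
ee_pos: [613.8, 180.5, 187.3]
orientation: [2.349, 2.086, 0.001]
ft_force: [0.8, -1.2, -1.2]
width: 19.2
grasp_force: 30.0
```

>>> apply_moves:
  targets:
    - [-1,[-0.9,0,0],[0,0,0]]
    - [-1,[-0.9,0,0],[0,0,0]]
    - [-1,[-0.9,0,0],[0,0,0]]
    - [-1,[-0.9,0,0],[0,0,0]]
    - [-1,[-0.9,0,0],[0,0,0]]
    - [-1,[-0.6,0,0],[0,0,0]]
    - [-1,[0,0,0],[0,0,0]]
    - [-1,[0,0,0],[0,0,0]]

```text
t: 20.02
ee_pos: [584.0, -70.9, 186.7]
orientation: [2.349, 2.085, 0.001]
ft_force: [0.3, 0.5, -1.8]
width: 19.3
grasp_force: 30.0
```

```bash
python3 st.py 27.5 45.8 57
```

```text
t 20.02 p [584.  -70.9 186.7] case [27.8 47.8] yaw 83.18 tilt [0.0007 0.0003] F [ 0.3  0.5 -1.8] w 19.3 g 30.0 q [-0.14  0.41  1.74  0.    0.99 -0.02]
world [583.5 -72.9  57. ] tool shift units [-0.041 -0.008  2.595] turn z units to 83.12 0.001
```

>>> apply_moves:
  targets:
    - [-1,[-0.04,-0.01,0.7],[0,0,0]]
    - [-1,[0,0,0.6],[0,0,0]]
    - [-1,[0,0,0.5],[0,0,0]]
    - [-1,[0,0,0.4],[0,0,0]]
    - [-1,[0,0,0.25],[0,0,0]]
    - [-1,[0,0,0.11],[0,0,0]]
    - [-1,[0,0,0],[0,0,0]]

```text
t: 20.9
ee_pos: [583.8, -73.2, 58.8]
orientation: [2.349, 2.085, 0.001]
ft_force: [0.3, 0.3, 0.0]
width: 19.3
grasp_force: 30.0
```

>>> apply_moves:
  targets:
    - [-0.25,[0,0,0],[0,0,0]]
    - [-0.25,[0,0,0],[0,0,0]]
    - [-0.25,[0,0,-0.4],[0,0,0]]
    - [-0.25,[0,0,-0.8],[0,0,0]]
    - [-0.25,[0.4,0.1,-0.8],[0,0,0]]
    - [0,[0.9,0.12,-0.8],[0,0,0]]
    - [0,[0.9,0.12,-0.5],[0,0,0]]
    - [0,[0.9,0.12,-0.5],[0,0,0]]

```text
t: 21.9
ee_pos: [624.7, 79.1, 251.2]
orientation: [2.349, 2.084, 0.003]
ft_force: [0.3, -0.6, -0.5]
width: 44.2
grasp_force: 0.0
```

>>> apply_moves:
  targets:
    - [0,[0.9,0.2,-0.5],[0,0,0]]
    - [0,[0.46,0.15,-0.2],[0,0,0]]
    - [0,[0,0,0],[0,0,-0.1]]
    - [0,[0,0,0],[0,0,-0.1]]
    - [0,[0,0,0],[0,0,-0.1]]
    - [0,[0,0,0],[0,0,-0.1]]
    - [0,[0,0,0],[0,0,-0.1]]
    - [0,[0,0,0],[0,0,-0.1]]

```text
t: 22.9
ee_pos: [649.7, 143.3, 284.9]
orientation: [1.139, 2.927, 0.001]
ft_force: [0.3, -0.2, 0.1]
width: 44.1
grasp_force: 0.0
```

>>> apply_moves:
  targets:
    - [0,[0,0,0],[0,0,-0.1]]
    - [0,[0,0,0],[0,0,-0.1]]
    - [0,[0,0,0],[0,0,-0.1]]
    - [0,[0,0,0],[0,0,0]]

```text
t: 23.4
ee_pos: [649.8, 143.3, 284.6]
orientation: [0.434, 3.11, 0.001]
ft_force: [-0.5, -0.1, 0.3]
width: 44.1
grasp_force: 0.0
```

```bash
python3 look.py wrist,top; python3 st.py 68 269 51
```

```text
wrist l [-58.  363.7] 0.96 0.64 GREEN
wrist s [ 65.6 270.6] 0.96 0.96 
top l [-184.4  466.1] 0.14 0.61 
t 23.7 p [649.8 143.3 283.4] case [ 67.4 268.4] yaw 164.12 tilt [0.0002 0.0001] F [ 0.7  0.4 -0.5] w 44.0 g 0.0 q [ 0.2   0.43  1.48  0.    1.24 -1.09]
world [650.4 143.9  51. ] tool shift units [-0.008  0.014  4.648] turn z units to 83.12 0.9
```

>>> apply_moves:
  targets:
    - [0,[0,0.016,0.8],[0,0,0]]
    - [0,[0,0,0.9],[0,0,0]]
    - [0,[0,0,0.9],[0,0,0]]
    - [0,[0,0,0.9],[0,0,0]]
    - [0,[0,0,0.7],[0,0,0]]
    - [0,[0,0,0.44],[0,0,0]]
    - [0,[0,0,0],[0,0,0]]
    - [-1,[0,0,0],[0,0,0]]

```text
t: 24.7
ee_pos: [651.1, 144.3, 52.5]
orientation: [0.432, 3.11, 0.001]
ft_force: [-0.1, -0.3, -0.1]
width: 37.0
grasp_force: 0.0
```

>>> apply_moves:
  targets:
    - [-1,[0,0,0],[0,0,0]]
    - [-1,[0,0,0],[0,0,0]]
    - [-1,[0,0,-0.3],[0,0,0]]
    - [-1,[0,0,-0.8],[0,0,0]]
    - [-1,[0,0,-0.9],[0,0,0]]
    - [-1,[0,0,-0.9],[0,0,0]]
    - [-1,[0,0,-0.9],[0,0,0.1]]
    - [-1,[0,0,-0.8],[0,0,0.1]]

```text
t: 25.7
ee_pos: [649.8, 144.0, 284.2]
orientation: [0.921, 3.002, 0.001]
ft_force: [0.5, -0.4, -0.9]
width: 19.1
grasp_force: 30.0
```

>>> apply_moves:
  targets:
    - [-1,[0,0,0],[0,0,0.1]]
    - [-1,[0,0,0],[0,0,0.1]]
    - [-1,[0,0,0],[0,0,0.1]]
    - [-1,[0,0,0],[0,0,0.1]]
    - [-1,[0,0,0],[0,0,0.1]]
    - [-1,[0,0,0],[0,0,0.1]]
    - [-1,[0,0,0],[0,0,0.1]]
    - [-1,[0,0,0],[0,0,0]]

```text
t: 26.7
ee_pos: [649.8, 144.0, 282.1]
orientation: [2.348, 2.087, 0.001]
ft_force: [-0.2, 0.5, -1.1]
width: 19.4
grasp_force: 30.0
```

```bash
python3 st.py 83.8 45.8 186
```

```text
t 26.7 p [649.8 144.  282.1] case [ 67.4 269. ] yaw 83.27 tilt [0.0005 0.0001] F [-0.2  0.5 -1.1] w 19.4 g 30.0 q [ 0.2   0.43  1.48 -0.    1.23  0.32]
world [639.4 -79.6 186. ] tool shift units [-4.466  0.316  1.921] turn z units to 83.12 0.002
```

>>> apply_moves:
  targets:
    - [-1,[-0.5,0.04,0],[0,0,0.002]]
    - [-1,[-0.9,0.06,0.3],[0,0,0]]
    - [-1,[-0.9,0.06,0.5],[0,0,0]]
    - [-1,[-0.9,0.06,0.5],[0,0,0]]
    - [-1,[-0.8,0.06,0.5],[0,0,0]]
    - [-1,[-0.46,0.04,0.1],[0,0,0]]
    - [-1,[0,0,0],[0,0,0]]
    - [-1,[0,0,0],[0,0,0]]

```text
t: 27.7
ee_pos: [639.6, -78.7, 187.4]
orientation: [2.351, 2.082, 0.002]
ft_force: [0.1, 0.1, -0.6]
width: 19.3
grasp_force: 30.0
```

```bash
python3 st.py 83.8 45.8 58
python3 - <<'E'
from h import *
c=cam('wrist'); cv2.imwrite('pics/w5.png',c['px'])
E
```

```text
t 27.7 p [639.6 -78.7 187.4] case [83.9 46.7] yaw 83.05 tilt [0.0017 0.0001] F [ 0.1  0.1 -0.6] w 19.3 g 30.0 q [-0.14  0.49  1.61  0.    1.04 -0.02]
world [639.4 -79.6  58. ] tool shift units [-0.019 -0.006  2.587] turn z units to 83.12 -0.001
```

View pics/w5.png

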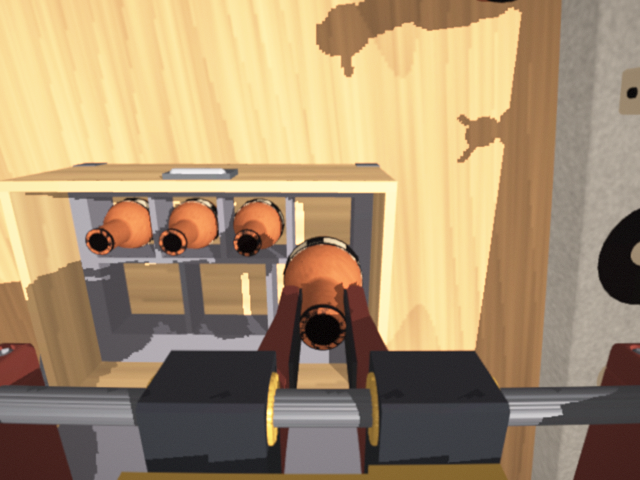

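Three small vases stand upright in their slots, necks at (98,242), (173,242) and (247,242). Placing the fourth, then going to the large one at case (-175,345).

>>> apply_moves:
  targets:
    - [-1,[-0.02,-0.01,0.7],[0,0,0]]
    - [-1,[0,0,0.6],[0,0,0]]
    - [-1,[0,0,0.5],[0,0,0]]
    - [-1,[0,0,0.4],[0,0,0]]
    - [-1,[0,0,0.25],[0,0,0]]
    - [-1,[0,0,0.12],[0,0,0]]
    - [-1,[0,0,0],[0,0,0]]

```text
t: 28.62
ee_pos: [639.0, -80.1, 58.4]
orientation: [2.352, 2.081, 0.002]
ft_force: [0.3, 0.0, -0.6]
width: 19.7
grasp_force: 30.0
```

>>> apply_moves:
  targets:
    - [-0.25,[0,0,0],[0,0,0]]
    - [-0.25,[0,0,0],[0,0,0]]
    - [-0.25,[0,0,-0.4],[0,0,0]]
    - [-0.25,[0,0,-0.8],[0,0,0]]
    - [-0.25,[0.2,-0.2,-0.9],[0,0,0]]
    - [0.1,[0.7,-0.6,-0.8],[0,0,0]]
    - [0.1,[0.7,-0.6,0],[0,0,0]]
    - [0.1,[0.7,-0.6,0],[0,0,0]]

```text
t: 29.62
ee_pos: [552.8, 47.2, 205.1]
orientation: [2.352, 2.08, 0.004]
ft_force: [0.5, 0.2, 0.2]
width: 48.5
grasp_force: 0.0
```

>>> apply_moves:
  targets:
    - [0.1,[0.7,-0.6,0],[0,0,0]]
    - [0.1,[0.7,-0.6,0],[0,0,0]]
    - [0.1,[0.7,-0.6,0],[0,0,0]]
    - [0.1,[0.7,-0.6,0],[0,0,0]]
    - [0.1,[0.7,-0.6,0],[0,0,0]]
    - [0.1,[0.1,-0.1,0],[0,0,0]]
    - [0.1,[0,0,0],[0,0,0]]
    - [0.1,[0,0,0],[0,0,0]]

```text
t: 30.62
ee_pos: [421.8, 243.0, 203.1]
orientation: [2.353, 2.081, 0.001]
ft_force: [0.5, -1.0, -0.6]
width: 48.5
grasp_force: 0.0
```

```bash
python3 look.py wrist,scene; python3 st.py -176 345.5 67
```

```text
wrist l [-183.6  444.3] 0.93 0.98 
wrist l [-175.5  347.7] 0.97 0.7 
wrist l [-58.  364.5] 0.97 0.67 GREEN
scene l [-57.4 363.2] 0.96 0.93 GREEN
scene l [-186.2  442.8] 0.93 0.61 
scene l [-177.2  344.2] 0.96 0.6 
t 30.93 p [421.3 243.2 202.6] case [-171.3  340.2] yaw 82.95 tilt [-0.0002 -0.0001] F [-0.4  0.2  0.3] w 48.1 g 0.0 q [ 0.5   0.25  1.95 -0.    0.95  0.62]
world [417.3 249.   67. ] tool shift units [ 0.106 -0.093  2.712] turn z units to 83.12 -0.002
```

>>> apply_moves:
  targets:
    - [0.1,[0.115,-0.093,0.7],[0,0,-0.002]]
    - [0.1,[0,0,0.8],[0,0,0]]
    - [0.1,[0,0,0.8],[0,0,0]]
    - [0.1,[0,0,0.4],[0,0,0]]
    - [0.1,[0,0,0],[0,0,0]]
    - [-1,[0,0,0],[0,0,0]]
    - [-1,[0,0,0],[0,0,0]]
    - [-1,[0,0,0],[0,0,0]]

```text
t: 31.92
ee_pos: [417.8, 250.3, 68.6]
orientation: [2.349, 2.085, 0.003]
ft_force: [1.3, -1.7, 2.1]
width: 23.3
grasp_force: 30.0
```

>>> apply_moves:
  targets:
    - [-1,[0,0,-0.3],[0,0,0]]
    - [-1,[0,0,-0.8],[0,0,0]]
    - [-1,[0,0,-0.8],[0,0,0]]
    - [-1,[0,0,-0.7],[0,0,0]]
    - [-1,[-0.6,0.1,-0.3],[0,0,0]]
    - [-1,[-0.9,0.3,0],[0,0,0]]
    - [-1,[-0.9,0.3,0],[0,0,0]]
    - [-1,[-0.9,0.3,0],[0,0,0]]

```text
t: 32.92
ee_pos: [447.0, 78.8, 213.7]
orientation: [2.349, 2.086, 0.001]
ft_force: [0.6, -0.1, -2.3]
width: 23.7
grasp_force: 30.0
```

>>> apply_moves:
  targets:
    - [-1,[-0.9,0.3,0],[0,0,0]]
    - [-1,[-0.9,0.3,0],[0,0,0]]
    - [-1,[-0.9,0.2,0],[0,0,0]]
    - [-1,[-0.9,0.2,0],[0,0,0]]
    - [-1,[-0.4,0,0],[0,0,0]]
    - [-1,[0,0,0],[0,0,0]]
    - [-1,[0,0,0],[0,0,0]]

```text
t: 33.8
ee_pos: [472.8, -123.7, 213.0]
orientation: [-2.349, -2.085, -0.0]
ft_force: [-0.2, 0.7, -2.6]
width: 23.1
grasp_force: 30.0
```

```bash
python3 st.py -75.6 -20.7 74
```

```text
t 33.8 p [ 472.8 -123.7  213. ] case [-76.3 -18. ] yaw 83.18 tilt [-0.      0.0003] F [-0.2  0.7 -2.6] w 23.1 g 30.0 q [-0.28  0.24  1.93  0.    0.97 -0.16]
world [ 473.2 -126.6   74. ] tool shift units [-0.056  0.014  2.781] turn z units to 83.12 0.001
```

>>> apply_moves:
  targets:
    - [-1,[-0.05,0.01,0.7],[0,0,0]]
    - [-1,[0,0,0.6],[0,0,0]]
    - [-1,[0,0,0.6],[0,0,0]]
    - [-1,[0,0,0.4],[0,0,0]]
    - [-1,[0,0,0.3],[0,0,0]]
    - [-1,[0,0,0.16],[0,0,0]]
    - [-1,[0,0,0],[0,0,0]]

```text
t: 34.67
ee_pos: [473.7, -126.6, 74.8]
orientation: [2.349, 2.086, 0.0]
ft_force: [-0.7, 0.0, -2.7]
width: 23.6
grasp_force: 30.0
```

>>> apply_moves:
  targets:
    - [-0.15,[0,0,0],[0,0,0]]
    - [-0.15,[0,0,0],[0,0,0]]
    - [-0.15,[0,0,-0.4],[0,0,0]]
    - [-0.15,[0,0,-0.8],[0,0,0]]
    - [-0.15,[0.2,0,-0.9],[0,0,0]]
    - [0.1,[0.8,-0.2,-0.7],[0,0,0]]
    - [0.1,[0.95,-0.2,0],[0,0,0]]
    - [0.1,[0.95,-0.2,0],[0,0,0]]

```text
t: 35.67
ee_pos: [460.9, 21.8, 215.9]
orientation: [2.349, 2.083, 0.003]
ft_force: [0.7, -0.3, 0.1]
width: 48.1
grasp_force: 0.0
```

>>> apply_moves:
  targets:
    - [0.1,[0.95,-0.2,0],[0,0,0]]
    - [0.1,[0.95,-0.2,0],[0,0,0]]
    - [0.1,[0.95,-0.2,0],[0,0,0]]
    - [0.1,[0.95,-0.2,0],[0,0,0]]
    - [0.1,[0.95,-0.3,0],[0,0,0]]
    - [0.1,[0.9,-0.3,0],[0,0,0]]
    - [0.1,[0.6,-0.17,0],[0,0,0]]
    - [0.1,[0,0,0],[0,0,0]]

```text
t: 36.67
ee_pos: [419.5, 342.0, 215.0]
orientation: [-2.347, -2.089, -0.002]
ft_force: [0.5, -0.7, -0.2]
width: 48.4
grasp_force: 0.0
```

```bash
python3 look.py wrist,scene; python3 st.py -184 443.7 67
```

```text
wrist l [-57.9 364.3] 0.97 0.92 GREEN
wrist l [-183.8  445.1] 0.97 0.82 
scene l [-184.9  442.7] 0.96 0.74 
scene l [-58.1 362.7] 0.93 0.57 GREEN
t 36.98 p [420.1 339.2 214.8] case [-184.   435.4] yaw 83.11 tilt [-0.     -0.0001] F [-0.4 -0.2  0.3] w 48.3 g 0.0 q [ 0.66  0.31  1.83 -0.    1.01  0.78]
world [421.1 347.5  67. ] tool shift units [1.670e-01 1.000e-03 2.956e+00] turn z units to 83.12 -0.0
```

>>> apply_moves:
  targets:
    - [0.1,[0.17,0,0.8],[0,0,0]]
    - [0.1,[0,0,0.9],[0,0,0]]
    - [0.1,[0,0,0.8],[0,0,0]]
    - [0.1,[0,0,0.45],[0,0,0]]
    - [0.1,[0,0,0],[0,0,0]]
    - [-1,[0,0,0],[0,0,0]]
    - [-1,[0,0,0],[0,0,0]]
    - [-1,[0,0,0],[0,0,0]]

```text
t: 37.98
ee_pos: [421.5, 349.1, 68.2]
orientation: [2.349, 2.085, 0.003]
ft_force: [0.3, -0.1, 2.2]
width: 23.2
grasp_force: 30.0
```

>>> apply_moves:
  targets:
    - [-1,[0,0,-0.3],[0,0,0]]
    - [-1,[0,0,-0.8],[0,0,0]]
    - [-1,[0,0,-0.8],[0,0,0]]
    - [-1,[0,0,-0.7],[0,0,0]]
    - [-1,[-0.6,0.2,-0.3],[0,0,0]]
    - [-1,[-0.9,0.35,0],[0,0,0]]
    - [-1,[-0.9,0.35,0],[0,0,0]]
    - [-1,[-0.9,0.35,0],[0,0,0]]

```text
t: 38.98
ee_pos: [463.3, 176.1, 213.3]
orientation: [2.349, 2.086, 0.001]
ft_force: [0.7, 0.5, -1.6]
width: 23.2
grasp_force: 30.0
```

>>> apply_moves:
  targets:
    - [-1,[-0.9,0.35,0],[0,0,0]]
    - [-1,[-0.9,0.35,0],[0,0,0]]
    - [-1,[-0.9,0.35,0],[0,0,0]]
    - [-1,[-0.9,0.35,0],[0,0,0]]
    - [-1,[-0.9,0.35,0],[0,0,0]]
    - [-1,[-0.9,0.35,0],[0,0,0]]
    - [-1,[-0.6,0.32,0],[0,0,0]]
    - [-1,[0,0,0],[0,0,0]]

```text
t: 39.98
ee_pos: [548.4, -136.7, 213.0]
orientation: [2.352, 2.082, 0.001]
ft_force: [-0.3, 1.2, -1.5]
width: 23.3
grasp_force: 30.0
```

```bash
python3 st.py -0.6 -20.7 74.5
```

```text
t 39.98 p [ 548.4 -136.7  213. ] case [  0.3 -21.8] yaw 83.03 tilt [ 0.0011 -0.0005] F [-0.3  1.2 -1.5] w 23.3 g 30.0 q [-0.27  0.35  1.77 -0.    1.02 -0.14]
world [ 547.6 -135.5   74.5] tool shift units [ 0.023 -0.022  2.77 ] turn z units to 83.12 -0.001
```

>>> apply_moves:
  targets:
    - [-1,[0.02,-0.02,0.7],[0,0,0]]
    - [-1,[0,0,0.6],[0,0,0]]
    - [-1,[0,0,0.6],[0,0,0]]
    - [-1,[0,0,0.4],[0,0,0]]
    - [-1,[0,0,0.3],[0,0,0]]
    - [-1,[0,0,0.16],[0,0,0]]
    - [-1,[0,0,0],[0,0,0]]

```text
t: 40.85
ee_pos: [547.4, -133.4, 74.5]
orientation: [2.349, 2.086, 0.001]
ft_force: [-0.5, 0.5, -1.4]
width: 23.5
grasp_force: 30.0
```

>>> apply_moves:
  targets:
    - [-0.15,[0,0,0],[0,0,0]]
    - [-0.15,[0,0,0],[0,0,0]]
    - [-0.15,[0,0,-0.4],[0,0,0]]
    - [-0.15,[0,0,-0.8],[0,0,0]]
    - [-0.15,[0.2,0,-0.9],[0,0,0]]
    - [-0.15,[0.3,0,-0.9],[0,0,0]]
    - [-1,[0,0,-0.9],[0,0,0]]
    - [-1,[0,0,-0.9],[0,0,0]]

```text
t: 41.85
ee_pos: [549.8, -108.6, 316.2]
orientation: [2.349, 2.086, 0.001]
ft_force: [0.4, 0.1, 0.2]
width: 21.1
grasp_force: 0.0
```

>>> apply_moves:
  targets:
    - [-1,[0,0,-0.5],[0,0,0]]
    - [-1,[0,0,0],[0,0,0]]
    - [-1,[0,0,0],[0,0,0]]

```text
t: 42.22
ee_pos: [549.3, -108.7, 338.0]
orientation: [-2.349, -2.085, 0.001]
ft_force: [0.1, 0.4, -1.1]
width: 0.2
grasp_force: 0.0
```

```bash
python3 - <<'E'
from h import *
w=cam('wrist'); s=cam('scene'); 
rs=[]
for n,c in (('scene',s),):
    for r in ctrl.pinpoint('lid_press',n)[:1]: print(n,r)
for k in 'ls':
    for o in find(s,'scene',k,z0=6): print(k,tocase(o[0]),o)
o=np.zeros((480,800,3),np.uint8); o[:300,:400]=cv2.resize(w['px'],(400,300)); o[:, 400:]=cv2.resize(s['px'][120:330,160:335],(400,480)); 
cv2.imwrite('pics/pk.png',o)
E
python3 st.py 0 -240 340
```

```text
scene {'xy': [190.2, 172.3], 'score': 0.97}
l [-90.56337491 -22.45300928] (array([ 458.1, -126.5]), np.float64(0.63), 0.95, '')
l [-52.03702271 362.22542811] (array([542.4, 250.8]), np.float64(0.94), 0.82, 'GREEN')
l [ -7.73344053 -22.73931392] (array([ 540.3, -136.7]), np.float64(0.78), 0.66, '')
l [ 196.42613994 -245.70232813] (array([ 716.3, -382.5]), np.float64(0.57), 0.54, '')
s [-100.92245974   42.57451845] (array([455.6, -60.7]), np.float64(0.47), 0.8, '')
s [55.82463582 43.24387281] (array([611.3, -78.8]), np.float64(0.32), 0.72, '')
s [14.30687667 42.56883578] (array([570. , -74.5]), np.float64(0.59), 0.54, '')
s [-41.84252102  42.94980715] (array([514.3, -67.4]), np.float64(0.54), 0.48, '')
t 42.48 p [ 549.6 -108.8  338. ] case [-1.9  6.1] yaw 83.19 tilt [-0.002   0.0005] F [0.4 0.2 1.1] w 0.4 g 0.0 q [-0.22  0.21  1.65  0.    1.28 -0.1 ]
world [ 522.  -353.3  340. ] tool shift units [-4.922  0.032 -0.042] turn z units to 83.12 0.001
```

View pics/pk.png

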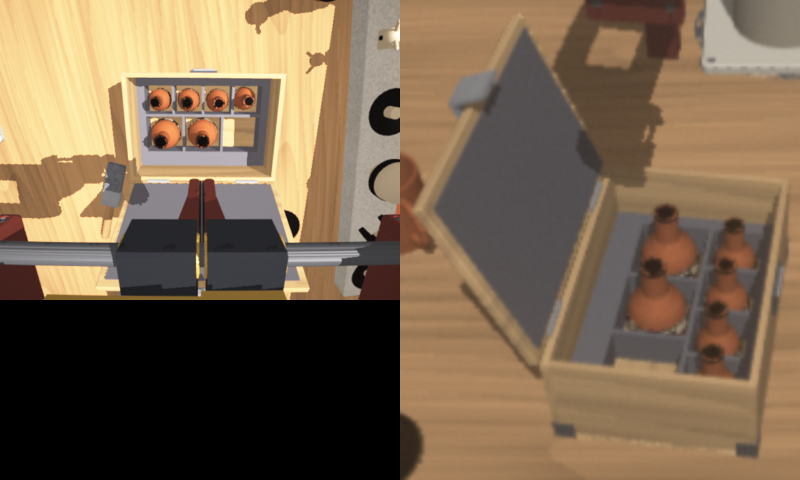

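All six stand upright in their compartments: large ones at (165,135) and (202,135), small ones along row 98. Now moving behind the lid with shut fingers.

>>> apply_moves:
  targets:
    - [-1,[-0.7,0.03,0],[0,0,0]]
    - [-1,[-0.9,0,0],[0,0,0]]
    - [-1,[-0.9,0,0],[0,0,0]]
    - [-1,[-0.9,0,0],[0,0,0]]
    - [-1,[-0.9,0,0],[0,0,0]]
    - [-1,[-0.62,0,0],[0,0,0]]
    - [-1,[0,0,0.2],[0,0,0]]
    - [-1,[0,0,0.6],[0,0,0]]

```text
t: 43.48
ee_pos: [522.9, -353.2, 299.2]
orientation: [2.349, 2.084, 0.001]
ft_force: [0.1, 0.3, 0.2]
width: 0.4
grasp_force: 0.0
```

>>> apply_moves:
  targets:
    - [-1,[0,0,0.6],[0,0,0]]
    - [-1,[0,0,0.6],[0,0,0]]
    - [-1,[0,0,0.06],[0,0,0]]
    - [-1,[0.3,0,0],[0,0,0]]
    - [-1,[0.3,0,0],[0,0,0]]
    - [-1,[0.2,0,0],[0,0,0]]
    - [-1,[0.2,0,0],[0,0,0]]
    - [-1,[0,0,0],[0,0,0]]

```text
t: 44.48
ee_pos: [528.5, -302.9, 236.6]
orientation: [2.348, 2.086, 0.0]
ft_force: [0.6, -1.0, -0.4]
width: 0.1
grasp_force: 0.0
```

```bash
python3 st.py 0 -100 235
```

```text
t 44.48 p [ 528.5 -302.9  236.6] case [   0.4 -189.1] yaw 83.25 tilt [ 0.0004 -0.0002] F [ 0.6 -1.  -0.4] w 0.1 g 0.0 q [-0.54  0.38  1.65  0.    1.1  -0.42]
world [ 538.7 -214.3  235. ] tool shift units [ 1.782 -0.005  0.031] turn z units to 83.12 0.001
```

>>> apply_moves:
  targets:
    - [-1,[0.15,0,0],[0,0,0]]
    - [-1,[0.15,0,0],[0,0,0]]
    - [-1,[0.15,0,0],[0,0,0]]
    - [-1,[0.15,0,0],[0,0,0]]
    - [-1,[0.15,0,0],[0,0,0]]
    - [-1,[0.15,0,0],[0,0,0]]

```text
t: 45.22
ee_pos: [533.6, -258.3, 236.1]
orientation: [-2.349, -2.086, 0.0]
ft_force: [-0.4, -2.0, 2.7]
width: 0.9
grasp_force: 1.1
```

>>> apply_moves:
  targets:
    - [-1,[0.15,0,0],[0,0,0]]
    - [-1,[0.15,0,0],[0,0,0]]
    - [-1,[0.15,0,0],[0,0,0]]
    - [-1,[0.15,0,0],[0,0,0]]
    - [-1,[0.15,0,0],[0,0,0]]
    - [-1,[0.15,0,0],[0,0,0]]

```text
t: 45.98
ee_pos: [539.0, -213.9, 236.3]
orientation: [2.349, 2.085, -0.0]
ft_force: [-1.0, -2.1, 1.1]
width: 0.5
grasp_force: 1.2
```

```bash
python3 - <<'E'
from h import *
s=cam('scene')
cv2.imwrite('pics/lid1.png',s['px'][90:330,130:400])
E
python3 st.py 0 -50 235
```

```text
t 46.02 p [ 539.1 -213.   236.2] case [  0.2 -98.7] yaw 83.2 tilt [0.0001 0.0006] F [-0.4 -0.3  2. ] w 0.5 g 0.5 q [-0.4   0.34  1.72  0.    1.08 -0.28]
world [ 544.7 -164.7  235. ] tool shift units [ 0.973 -0.002  0.024] turn z units to 83.12 0.001
```

View pics/lid1.png

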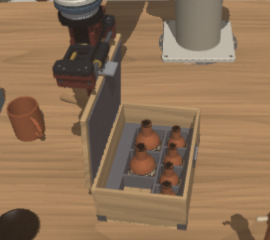

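The lid is about upright and follows the fingers with about 2 N.

>>> apply_moves:
  targets:
    - [-1,[0.15,0,0],[0,0,0]]
    - [-1,[0.15,0,0],[0,0,0]]
    - [-1,[0.15,0,0],[0,0,0]]
    - [-1,[0.15,0,0],[0,0,0]]
    - [-1,[0.15,0,0],[0,0,0]]
    - [-1,[0.15,0,0],[0,0,0]]
    - [-1,[0.15,0,0],[0,0,0]]
    - [-1,[0.15,0,0],[0,0,0]]

```text
t: 47.02
ee_pos: [546.1, -154.1, 236.3]
orientation: [2.349, 2.086, 0.0]
ft_force: [0.7, -1.7, 0.4]
width: 0.4
grasp_force: 0.5
```

>>> apply_moves:
  targets:
    - [-1,[0.15,0,0],[0,0,0]]
    - [-1,[0.15,0,0],[0,0,0]]
    - [-1,[0.15,0,0],[0,0,0]]
    - [-1,[0,0,0],[0,0,0]]

```text
t: 47.52
ee_pos: [548.8, -131.6, 236.2]
orientation: [-2.348, -2.086, -0.0]
ft_force: [0.2, -0.0, -0.7]
width: 0.2
grasp_force: 0.0
```

```bash
python3 - <<'E'
from h import *
s=cam('scene')
cv2.imwrite('pics/lid2.png',s['px'][90:330,130:400])
E
python3 st.py 0 37 205
```

```text
t 47.58 p [ 548.8 -131.9  236.2] case [  0.1 -16.9] yaw 83.22 tilt [-0.      0.0003] F [0.2 0.1 0.3] w 0.4 g 0.0 q [-0.26  0.32  1.75  0.    1.07 -0.14]
world [555.1 -78.3 205. ] tool shift units [1.079 0.    0.624] turn z units to 83.12 0.001
```

View pics/lid2.png

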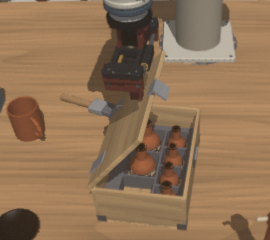

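>>> apply_moves:
  targets:
    - [-1,[0.18,0,0.1],[0,0,0]]
    - [-1,[0.18,0,0.1],[0,0,0]]
    - [-1,[0.18,0,0.1],[0,0,0]]
    - [-1,[0.18,0,0.1],[0,0,0]]
    - [-1,[0.18,0,0.1],[0,0,0]]
    - [-1,[0.18,0,0.12],[0,0,0]]
    - [-1,[0.08,0,0.14],[0,0,0]]
    - [-1,[0.08,0,0.14],[0,0,0]]

```text
t: 48.58
ee_pos: [556.1, -70.4, 190.7]
orientation: [-2.349, -2.086, -0.0]
ft_force: [1.4, 1.2, 0.5]
width: 0.6
grasp_force: 0.1
```

>>> apply_moves:
  targets:
    - [-1,[0.08,0,0.14],[0,0,0]]
    - [-1,[0.08,0,0.14],[0,0,0]]
    - [-1,[0.08,0,0.14],[0,0,0]]
    - [-1,[0.08,0,0.16],[0,0,0]]
    - [-1,[0.05,0,0.16],[0,0,0]]
    - [-1,[0.05,0,0.16],[0,0,0]]
    - [-1,[0.05,0,0.16],[0,0,0]]
    - [-1,[0,0,0],[0,0,0]]

```text
t: 49.58
ee_pos: [558.4, -47.2, 137.4]
orientation: [-2.348, -2.085, 0.001]
ft_force: [-0.3, 0.1, 0.6]
width: 0.6
grasp_force: 0.0
```

```bash
python3 st.py 0 70 114
```

```text
t 49.58 p [558.4 -47.2 137.4] case [-0.5 68.2] yaw 83.2 tilt [-0.0014  0.0002] F [-0.3  0.1  0.6] w 0.6 g 0.0 q [-0.11  0.44  1.83  0.    0.87  0.01]
world [559.1 -45.6 114. ] tool shift units [0.035 0.011 0.468] turn z units to 83.12 0.001
```

>>> apply_moves:
  targets:
    - [-1,[0,0,0.08],[0,0,0]]
    - [-1,[0,0,0.08],[0,0,0]]
    - [-1,[0,0,0.08],[0,0,0]]
    - [-1,[0,0,0.05],[0,0,0]]
    - [-1,[0,0,0.05],[0,0,0]]
    - [-1,[0,0,0.03],[0,0,0]]
    - [-1,[0,0,0.03],[0,0,0]]
    - [-1,[0,0,0],[0,0,0]]

```text
t: 50.58
ee_pos: [558.9, -47.1, 119.0]
orientation: [-2.35, -2.085, -0.001]
ft_force: [-1.9, 1.5, 5.3]
width: 0.6
grasp_force: 2.9
```

>>> apply_moves:
  targets:
    - [-1,[0,0,0.03],[0,0,0]]
    - [-1,[0,0,0.03],[0,0,0]]
    - [-1,[0,0,0],[0,0,0]]

```text
t: 50.95
ee_pos: [558.8, -47.5, 114.9]
orientation: [-2.349, -2.086, 0.001]
ft_force: [1.6, -0.5, 0.4]
width: 0.1
grasp_force: 0.0
```

>>> apply_moves:
  targets:
    - [-1,[0,0,0.02],[0,0,0]]
    - [-1,[0,0,0.02],[0,0,0]]
    - [-1,[0,0,0.02],[0,0,0]]
    - [-1,[0,0,0],[0,0,0]]

```text
t: 51.45
ee_pos: [559.0, -47.6, 114.1]
orientation: [2.349, 2.085, 0.0]
ft_force: [-6.8, 0.8, 19.7]
width: 0.6
grasp_force: 10.0
```

>>> apply_moves:
  targets:
    - [-1,[0,0,0.02],[0,0,0]]
    - [-1,[0,0,0],[0,0,0]]
    - [-1,[0,0,-0.3],[0,0,0]]
    - [-1,[0,0,-0.8],[0,0,0]]
    - [-1,[0,0,-0.9],[0,0,0]]
    - [-1,[0.5,0,-0.9],[0,0,0]]
    - [-1,[0.9,0,-0.8],[0,0,0]]
    - [-1,[0.9,0,0],[0,0,0]]

```text
t: 52.45
ee_pos: [574.6, 67.8, 300.2]
orientation: [2.347, 2.081, 0.009]
ft_force: [-0.4, -0.5, -1.0]
width: 0.4
grasp_force: 0.0
```

>>> apply_moves:
  targets:
    - [-1,[0.7,0,0],[0,0,0]]
    - [-1,[0,0,0],[0,0,0]]
    - [-1,[0,0,0],[0,0,0]]
    - [-1,[0,0,0],[0,0,0]]

```text
t: 52.95
ee_pos: [576.5, 100.4, 296.0]
orientation: [-2.351, -2.084, 0.001]
ft_force: [0.1, -0.9, 0.3]
width: 0.6
grasp_force: 0.0
```

```bash
python3 - <<'E'
from h import *
s=cam('scene'); t=cam('top'); rs=[]
for n,c in (('scene',s),('top',t)):
    for r in ctrl.pinpoint('lid_press',n)[:1]: print(n,r); rs.append(ray(c,r['xy']))
if len(rs)==2: p,e=tri(rs); print(np.round(p,1),tocase(p),e)
cv2.imwrite('pics/end.png',cv2.resize(s['px'][150:400,120:540],(798,475)))
E
python3 st.py
```

```text
scene {'xy': [309.4, 234.4], 'score': 0.84}
top {'xy': [323.8, 236.1], 'score': 0.77}
[551.5 -49.5 108.8] [-7.08917075 65.19787329] [2.771235736800352, 2.771235736800337]
t 53.15 p [576.7 100.8 296.2] case [-1.000e-01  2.174e+02] yaw 83.13 tilt [-0. -0.] F [-0.3  0.   0.6] w 0.6 g 0.0 q [ 0.15  0.29  1.65 -0.    1.2   0.27]
```

View pics/end.png

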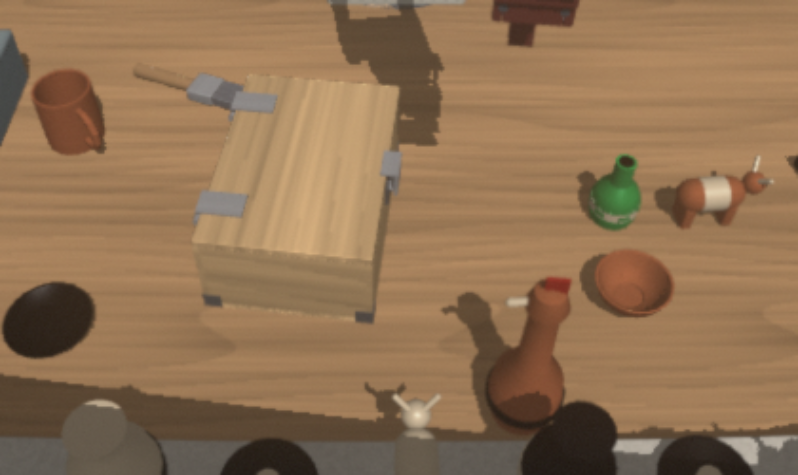

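The lid lies flush on the case with its tongue on the catch at (391,170). The fingers met a firm stop at z 114 under about 20 N, which is the shut height. No vases are left out, and the bystanders are where they were.

```bash
python3 -c "
from workcell import ctrl; print(ctrl.close_job())"
```

```text
the job is handed in; nothing more can be done
None
```

All six bud vases present (two large, four small) are upright in their compartments, the lid is pressed shut on its catch, and the job is handed in at about 53 s.

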